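Seat a sample tube and hold the contact probe on its cap

ROBOT

A 6-joint arm with a two-finger parallel gripper is mounted at the origin on the work surface; the furniture and walls round the work are solid. World frame = base frame: x ahead of the robot, y to its left, z up, the work surface at z = 0. Lengths are in m, angles in rad, forces in N, time in s.
With the tool pointing down it reaches from about 0.375 to 0.9 m from the base axis. Payload 3.1 kg.
Tool frame: the origin (TCP) lies on the front face of the gripper's body, between the roots of the fingers; the fingertips stand 73 mm ahead of it and the grasp point (between the pads) lies 54 mm ahead of it (manip.tips_ahead is the distance from the TCP to the fingertips, in m); z points along the fingers, y is the line along which they close (so a half turn about z gives the same grasp; the last joint's range is limited). The gripper opens to 85 mm and grips with 20 to 120 N. Pads are 22 mm wide; open, the fingers measure 114 mm over their backs; the gripper's body (76 mm by 85 mm) begins 54 mm behind the grasp point. The pads swing forward as they close: fully open they stand 13 mm farther back than shut.
Start: joints at [1.143, 0.527, 1.433, -0, 1.181, -0.178], TCP at [0.154, 0.606, 0.304] pointing down, gripper open.
Joint ranges: [-3.08, 3.08], [-0.75, 2.2], [0.22, 2.44], [-1.43, 4.57], [0, 2.65], [-2.85, 2.85]. Speed limits (rad/s): [2.79, 2.79, 3.14, 3.14, 3.14, 3.14].

INTERFACE

Orientations are given as a unit quaternion [x, y, z, w].
In Python, from station import sense, eyes, workorder, manip gives the robot as it stands.
- The arm moves only by the shell command python3 -m inch 'ROWS' [OPENING] [FORCE]. ROWS is JSON, a list of rows, each an object of numbers: "dx", "dy", "dz": the shift along the tool's x, y, z in cm; "wx", "wy", "wz": the turn, a rotation vector about the tool's x, y, z in degrees. In form: [{"dx": .., "dy": .., "dz": .., "wx": .., "wy": .., "wz": ..}, ...]. A call has 1 to 10 rows; each row shifts and turns the commanded pose from where the row before left it, along the tool's axes as they then stand; what a row does not reach is not made up. A row lasts 1/8 s, in which the tool goes at most 62.5 mm and 10.7 degrees, less where a joint would pass 70% of its speed; a pose out of reach is approached as far as the arm can. A call with a gripper value outside its range is refused whole. OPENING is the opening, from 0 (shut) to 1 (fully open), set as the call begins (- or left out, the last holds). The fingers move at their own pace and stop on an object; FORCE is the grip in N (left out, the last holds). Time passes only in rows, so rows that do not move let the fingers close. It gives the time, the measured TCP pose, the force, the opening and the grip force at its end, in the units of the state.
- sense(): the state, without advancing time (a new reading comes with each control period).
- eyes.snapshot(name): name is "scene" or "top" or "wrist"; returns the picture (400x640x3 uint8, red, green, blue); there is no depth.
- eyes.camera_params(name): a dict with "fx", "fy", "cx", "cy" (pixels), "rvec" (rotation vector, rad) and "tvec" (3), from world to camera coordinates, as OpenCV has them. Camera axes: x right, y down, z forward; pixel columns grow to the right and rows downward; lengths in m; the calibration is good to about 2 mm. A picture is of the moment at which its call begins: read the wrist's pose just before it. camera_params takes no time and is no camera call; for the wrist camera it gives the pose at the moment of the call.
- workorder.sign_off(): hands the job in; it is judged then, once.
The state is a dict: "t": time; "q": joint angles; "qd": joint speeds; "tau": joint torques, N m; "tcp_pos": TCP position; "tool_rot": TCP orientation; "force": force on the tool from outside, world axes, zero at the start; "ft_torque": the same for the moment, N m; "finger_gap": opening from 0.0 (shut) to 1.0 (fully open); "gripper_force": force on a finger pad.
Only numpy, scipy, OpenCV 4.12 (cv2) and the standard library are available. Lean on these libraries where they do the work, as an engineer would, in place of code of your own. Each camera call takes 0.05 s, during which the arm holds its last target. There are 200 camera calls.

TASK

Take the capped round-bottomed sample tube out of the white rack and lower it gently, without dropping or ramming it, all the way into the empty blue-ringed well of the aluminium block, and let go of it. Then take the yellow contact probe from its dark stand and hold it upright with its sprung brass point on the red spot in the middle of the tube's cap, pressed lightly so that the point is pushed about half-way in. Finish while still holding the probe there, steady; leave the other things on the counter as they are.

Things in the scene. Friction and masses are not known exactly. Their poses are not given: they have to be found in the camera images.
- tube: sample tube, 120 mm long in all, 80 g: amber body 32 mm dia with a half-round bottom, white cylindrical cap 34 mm dia on the top 26 mm. Starts upright in a 50 mm deep seat of the rack, some 70 mm of it standing out. Origin at the lowest point of its round bottom, z along the tube towards the cap
- tube_mid (a point): centre of the tube, half-way up (60 mm above its bottom), axes as the tube
- tube_cap (a point): on the tube's axis within the cap, 106 mm above its bottom, 14 mm below the cap's top: where to grip
- tube_spot (a point): centre of the red spot (11 mm dia) on the flat top of the cap, 120 mm above the tube's bottom
- tube_bottom (a point): lowest point of the tube's round bottom
- rack: white tube rack, fixed, 68x112 mm, 60 mm high, two seats in a row along its y, 48 mm apart; the tube is in the one towards its +y, the other is empty. Origin at the centre of its underside
- block: dry sample block, fixed: aluminium block 104x150 mm, top 85 mm above the counter, white control panel (70 mm high) on its -x side. Two wells in a row along its y, 72 mm apart; the one towards +y is empty and ringed in blue, the other is closed by a black plug that stands 18 mm above the block. Origin at the centre of its underside, z up
- well_mouth (a point): centre of the mouth of the empty blue-ringed well, level with the block's top (z up). The well is 35.5 mm dia (3 mm chamfer at the mouth), 70 mm deep with a flat floor; a tube fully home stands 50 mm out of it
- stand: dark probe stand, fixed, 84x84 mm foot, 75 mm high, with a 19 mm hole down from its top in which the probe's stem hangs, the probe's collar resting on the top. Origin at the centre of its underside
- probe: contact probe, 0.1 kg, starts upright in the stand: yellow round handle 24 mm dia that ends 87 mm above the origin, collar 32 mm dia and 6 mm thick at the origin, below it a steel stem 10 mm dia, 36 mm long, and a sprung brass point 8 mm dia that ends 56 mm below the origin. Origin on its axis at the underside of the collar, z along the probe from point to handle; upright is z up
- probe_handle (a point): on the probe's axis in the handle, 48 mm above its origin, 39 mm below the handle's top: where to grip
- probe_point (a point): lower end of the sprung brass point; 56 mm below the probe's origin when not pressed, nearer when pushed in
- probe_spring (a joint): how far the brass point is pushed into the stem, m: 0 free, 0.012 fully in; spring 0.6 N at the start and 0.4 N more for each mm, so about 3 N at half-way; past 0.012 it is rigid
- beaker: empty glass beaker, 67 mm wide, 92 high; origin at its foot; a bystander, leave alone
- ointment_jar: white ointment jar, 58 mm dia, 40 high; origin at its foot; a bystander, leave alone

How it is judged:
By the outcome, as a careful person would: the job done as asked, in the order asked, and still so for the second after the job is handed in, while the arm keeps its last pose, push and grip.
It also fails if it takes over 50 s, if anything falls off the work surface, if the arm or the gripper's body presses on something with over 40 N, if the wrist force passes 120 N, or if a joint passes its speed limit or range.

## Working session

There is one attempt and no reset: what is moved stays moved. The work goes in short steps, Python scripts to look and compute and a shell command to move; the robot and the scene stay as the last step left them, time stands still between calls to the robot, and variables do not carry over. Pictures are saved under pics/ and viewed, at most 10 in all, crops included, and the job is handed in when it is done.

```bash
mkdir -p pics; ls
python3 - <<'E'
from station import sense, eyes, manip
import cv2,numpy as np
s=sense();print({k:np.round(v,4) for k,v in s.items()},manip.tips_ahead)
for n in("scene","top"):
    im=eyes.snapshot(n);cv2.imwrite(f"pics/{n}0.png",im[:,:,::-1]);np.save(f"pics/{n}0.npy",im)
    p=eyes.camera_params(n);R=cv2.Rodrigues(np.array(p["rvec"]))[0];print(n,p,-R.T@np.array(p["tvec"]))
E
```

```text
pics
{'t': np.float64(0.0), 'q': array([ 1.1425,  0.5284,  1.4339,  0.    ,  1.1814, -0.1785]), 'qd': array([ 0.0005, -0.0013, -0.0004, -0.001 ,  0.0003,  0.0018]), 'tau': array([-6.00000e-04, -4.42354e+01, -1.78025e+01, -3.00000e-04,
        8.20000e-03, -0.00000e+00]), 'tcp_pos': array([0.1542, 0.6051, 0.3029]), 'tool_rot': array([ 1.246e-01,  9.922e-01, -1.000e-03, -3.000e-04]), 'force': array([-0.5259,  0.1088, -0.2563]), 'ft_torque': array([ 0.072 , -0.0278,  0.0601]), 'gripper_force': np.float64(0.0), 'finger_gap': np.float64(1.0016)} 0.0726
scene {'fx': 413.2182539473118, 'fy': 413.2182539473118, 'cx': 319.3163052734457, 'cy': 198.8051324062029, 'rvec': array([ 1.19059707, -2.07375389,  1.17666134]), 'tvec': array([0.41230551, 0.19733393, 0.85224062])} [-0.32111411  0.68220249  0.60558739]
top {'fx': 425.7736664975208, 'fy': 425.7736664975208, 'cx': 314.9173615826474, 'cy': 201.9216567990374, 'rvec': array([ 2.16422197, -2.20784952,  0.08432335]), 'tvec': array([0.25965851, 0.35784927, 1.07145804])} [0.28389205 0.25765938 1.09385462]
```

View pics/scene0.png

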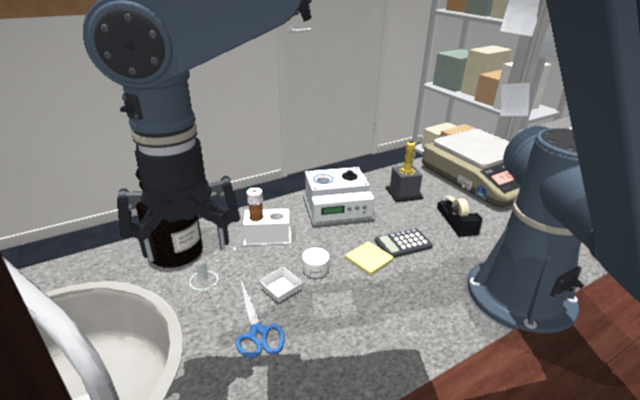

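View pics/top0.png

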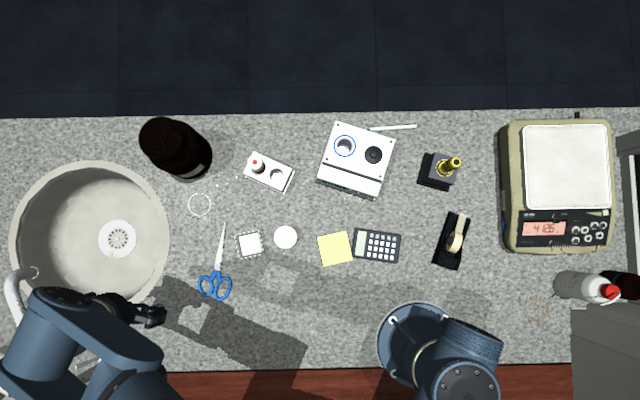

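The scene view shows the tube (255,200) in the rack, block (340,190) and probe (408,165) in its stand. In the top view: red spot about (256,161), blue ring (345,146), plug (373,155), probe top (456,161), beaker (200,205), jar (286,237).

```bash
cat > h.py <<'E'
import numpy as np,cv2
from station import sense,eyes
def P(n):
    p=eyes.camera_params(n);R=cv2.Rodrigues(np.array(p["rvec"]))[0];K=np.array([[p["fx"],0,p["cx"]],[0,p["fy"],p["cy"]],[0,0,1]])
    return K,R,np.array(p["tvec"])
def ray(n,uv,c=None):
    K,R,t=c or P(n);return -R.T@t,R.T@np.linalg.solve(K,[uv[0],uv[1],1])
def onz(n,uv,z,c=None):
    o,d=ray(n,uv,c);return o+d*(z-o[2])/d[2]
def tri(a,b):
    (o1,d1),(o2,d2)=a,b
    s=np.linalg.lstsq(np.c_[d1,-d2],o2-o1,rcond=None)[0];p,q=o1+d1*s[0],o2+d2*s[1]
    return (p+q)/2,np.linalg.norm(p-q)
def mask(im,lo,hi,box):
    h=cv2.cvtColor(im,cv2.COLOR_RGB2HSV);m=cv2.inRange(h,np.array(lo),np.array(hi));b=np.zeros_like(m)
    x0,y0,x1,y1=box;b[y0:y1,x0:x1]=m[y0:y1,x0:x1];return b
def cen(m):
    y,x=np.nonzero(m);return np.array([x.mean(),y.mean()]),len(x),(x.min(),y.min(),x.max(),y.max())
E
python3 - <<'E'
from h import *
T=np.load("pics/top0.npy");S=np.load("pics/scene0.npy")
def red(im,b): return mask(im,(0,110,80),(6,255,255),b)|mask(im,(172,110,80),(180,255,255),b)
r=cen(red(T,(240,145,275,180)));print("red top",r,onz("top",r[0],.130))
rs=cen(red(S,(240,180,270,200)));print("red scene",rs,tri(ray("top",r[0]),ray("scene",rs[0])))
for n,im,b in(("top",T,(325,128,365,165)),("scene",S,(305,168,342,195))):
    m=mask(im,(95,90,60),(125,255,255),b);c=cen(m);h=cv2.convexHull(np.argwhere(m)[:,::-1].astype(np.int32))
    e=cv2.fitEllipse(h);print("ring",n,c,e,onz(n,e[0],.085))
for n,im,b in(("top",T,(430,145,475,190)),("scene",S,(395,135,425,180))):
    m=mask(im,(20,120,60),(35,255,255),b);print("yellow",n,cen(m))
def up(im,b,f): x0,y0,x1,y1=b;return cv2.resize(im[y0:y1,x0:x1],None,fx=f,fy=f,interpolation=cv2.INTER_CUBIC)
a=up(T,(235,110,475,210),3.3);c=up(S,(235,130,435,250),3.3)[:, :, :]
w=max(a.shape[1],c.shape[1]);a,c=[cv2.copyMakeBorder(i,0,0,0,w-i.shape[1],0) for i in(a,c)]
o=np.r_[a,c];o=cv2.resize(o,(int(o.shape[1]*600/max(600,o.shape[0])),min(600,o.shape[0])));print(o.shape)
cv2.imwrite("pics/z1.png",o[:,:,::-1])
E
```

```text
red top (array([254.38461538, 161.61538462]), 13, (np.int64(253), np.int64(160), np.int64(256), np.int64(163))) [0.44943175 0.38944189 0.13      ]
red scene (array([254., 191.]), 1, (np.int64(254), np.int64(191), np.int64(254), np.int64(191))) (array([0.44912411, 0.38875898, 0.12934168]), np.float64(0.0017253277856177501))
ring top (array([344.23728814, 145.86440678]), 59, (np.int64(334), np.int64(135), np.int64(355), np.int64(156))) ((344.25982666015625, 145.465087890625), (21.528560638427734, 21.67265510559082), 77.07685852050781) [0.49208409 0.17968743 0.085     ]Traceback (most recent call last):
  File "<stdin>", line 8, in <module>
cv2.error: OpenCV(4.12.0) /io/opencv/modules/imgproc/src/shapedescr.cpp:361: error: (-201:Incorrect size of input array) There should be at least 5 points to fit the ellipse in function 'fitEllipseNoDirect'
```

Run:
```python
from h import *
T=np.load("pics/top0.npy");S=np.load("pics/scene0.npy")
for n,im,b in(("top",T,(430,145,475,190)),("scene",S,(395,135,425,180))):
    m=mask(im,(20,120,60),(35,255,255),b);print("yellow",n,cen(m))
m=mask(T,(0,0,0),(180,255,50),(362,142,388,168));print("plug",cen(m),onz("top",cen(m)[0],.103))
def up(im,b,f): x0,y0,x1,y1=b;return cv2.resize(im[y0:y1,x0:x1],None,fx=f,fy=f,interpolation=cv2.INTER_CUBIC)
o=np.c_[up(T,(425,140,475,195),8),up(S,(390,135,440,190),8)]
print(o.shape);cv2.imwrite("pics/z1.png",o[:,:,::-1])
```

```text
yellow top (array([447.99479167, 165.63541667]), 192, (np.int64(436), np.int64(158), np.int64(460), np.int64(175)))
yellow scene (array([408.34251969, 157.74015748]), 254, (np.int64(401), np.int64(142), np.int64(414), np.int64(173)))
plug (array([376.3 , 151.75]), 20, (np.int64(370), np.int64(147), np.int64(381), np.int64(160))) [0.47192581 0.10600037 0.103     ]
(440, 400, 6)Traceback (most recent call last):
  File "<stdin>", line 8, in <module>
cv2.error: OpenCV(4.12.0) /io/opencv/modules/imgcodecs/src/loadsave.cpp:1058: error: (-215:Assertion failed) image.channels() == 1 || image.channels() == 3 || image.channels() == 4 in function 'imwrite_'
```

Run:
```python
from h import *
T=np.load("pics/top0.npy");S=np.load("pics/scene0.npy")
def up(im,b,f): x0,y0,x1,y1=b;return cv2.resize(im[y0:y1,x0:x1],None,fx=f,fy=f,interpolation=cv2.INTER_CUBIC)
o=np.hstack([up(T,(425,140,475,195),8),up(S,(390,135,440,190),8)])
cv2.imwrite("pics/z1.png",o[:,:,::-1])
from scipy.spatial.transform import Rotation as Ro
s=sense();R=Ro.from_quat(s["tool_rot"]).as_matrix();print(R.round(3))
print("to tube, tool cm",(R.T@(np.array([.4491,.3891,.116+.054])-s["tcp_pos"])*100).round(2))
```

```text
[[-0.969  0.247 -0.001]
 [ 0.247  0.969 -0.002]
 [ 0.    -0.002 -1.   ]]
to tube, tool cm [-33.92 -13.62  13.32]
```

View pics/z1.png

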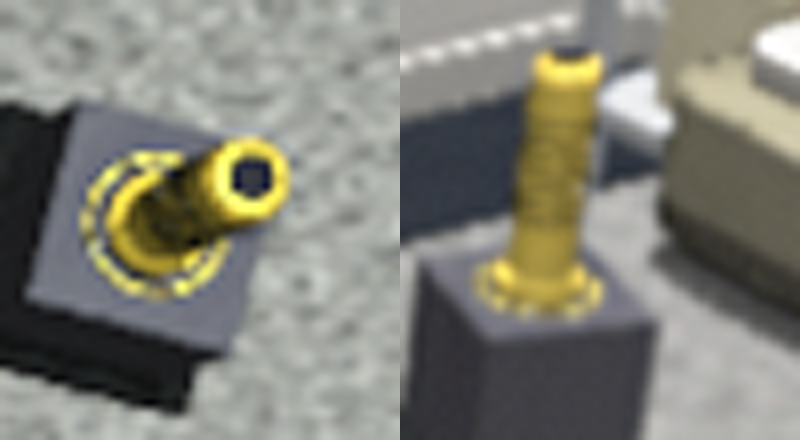

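The crop shows the probe's handle top at top-view pixel (456,162) and its collar at about (445,167). In the scene view the top is at (461,142) and the collar about (457.5,171), in crop-shifted coordinates. I'll move above the tube now.

```bash
python3 -m inch '[{"dx":-3.28,"dy":-3.16},{"dx":-3.28,"dy":-3.16},{"dx":-3.28,"dy":-3.16},{"dx":-3.28,"dy":-3.16},{"dx":-4.16,"dy":-0.2},{"dx":-4.16,"dy":-0.2},{"dx":-4.16,"dy":-0.2},{"dx":-4.16,"dy":-0.2},{"dx":-4.16,"dy":-0.2},{"dx":0}]' 1 40
python3 - <<'E'
from h import *
from scipy.spatial.transform import Rotation as Ro
print("probe top",onz("top",(456.0,161.9),.162),"collar",onz("top",(444.5,167.4),.079))
# scene crop right half: x=(560-400)/8+390-.5 ...
print("scene top/collar", onz("scene",(410.8,142),.162),onz("scene",(407.3,170.5),.079))
im=eyes.snapshot("wrist");np.save("pics/w1.npy",im);cv2.imwrite("pics/w1.png",im[:,:,::-1])
s=sense();R=Ro.from_quat(s["tool_rot"]).as_matrix();print(s["tcp_pos"],R.round(3))
print("to tube, tool cm",(R.T@(np.array([.4491,.3891,.116+.054])-s["tcp_pos"])*100).round(2))
K,Rc,t=P("wrist");
for p in((.4491,.3891,.130),(.492,.1797,.085)): q=K@(Rc@np.array(p)+t);print(q[:2]/q[2])
E
```

```text
probe top [ 0.43460102 -0.06063658  0.162     ] collar [ 0.43521024 -0.06069253  0.079     ]
scene top/collar [ 0.43212515 -0.06056133  0.162     ] [ 0.42702734 -0.05753781  0.079     ]
[0.15430251 0.60520969 0.3031815 ] [[-0.969  0.247 -0.001]
 [ 0.247  0.969 -0.001]
 [ 0.    -0.002 -1.   ]]
to tube, tool cm [-33.91 -13.63  13.33]
[213.73671355 459.96233586]
[103.59867864 468.00886752]invalid input at $[0]: expected keys dx, dy, dz, wx, wy, wz
```

View pics/w1.png

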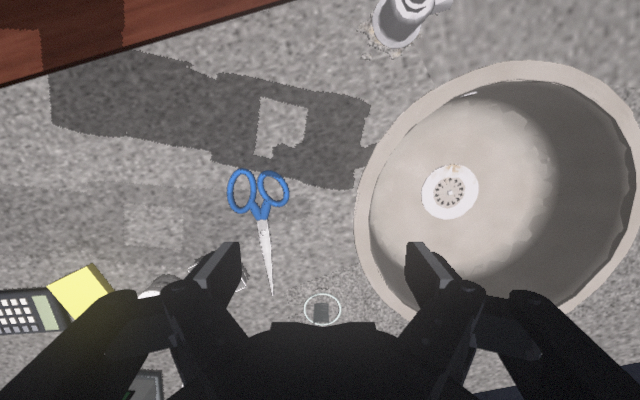

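The move was refused because every key is required. The wrist view is still from the start pose: scissors, sink, fingers at the bottom. I'll repeat the move with all six keys.

```bash
python3 -m inch '[{"dx":-3.28,"dy":-3.16,"dz":0,"wx":0,"wy":0,"wz":0},{"dx":-3.28,"dy":-3.16,"dz":0,"wx":0,"wy":0,"wz":0},{"dx":-3.28,"dy":-3.16,"dz":0,"wx":0,"wy":0,"wz":0},{"dx":-3.28,"dy":-3.16,"dz":0,"wx":0,"wy":0,"wz":0},{"dx":-4.16,"dy":-0.2,"dz":0,"wx":0,"wy":0,"wz":0},{"dx":-4.16,"dy":-0.2,"dz":0,"wx":0,"wy":0,"wz":0},{"dx":-4.16,"dy":-0.2,"dz":0,"wx":0,"wy":0,"wz":0},{"dx":-4.16,"dy":-0.2,"dz":0,"wx":0,"wy":0,"wz":0},{"dx":-4.16,"dy":-0.2,"dz":0,"wx":0,"wy":0,"wz":0},{"dx":0,"dy":0,"dz":0,"wx":0,"wy":0,"wz":0}]' 1 40
cat >> h.py <<'E'
from scipy.spatial.transform import Rotation as Ro
def to(p):
    s=sense();R=Ro.from_quat(s["tool_rot"]).as_matrix();print("t",round(float(s["t"]),2),"tcp",s["tcp_pos"].round(4) if hasattr(s["tcp_pos"],'round') else s["tcp_pos"],"rot",R.round(3).tolist(),"F",np.round(s["force"],2))
    print("tool cm",(R.T@(np.array(p)-s["tcp_pos"])*100).round(2));return R
E
python3 - <<'E'
from h import *
im=eyes.snapshot("wrist");np.save("pics/w2.npy",im);cv2.imwrite("pics/w2.png",im[:,:,::-1])
to([.4491,.3891,.116+.054])
K,Rc,t=P("wrist");
for p in((.4491,.3891,.130),(.492,.1797,.085)): q=K@(Rc@np.array(p)+t);print(q[:2]/q[2])
E
```

```text
t: 1.4
tcp_pos: [0.4524, 0.3885, 0.3035]
tool_rot: [0.126, 0.992, 0.0, 0.001]
force: [-0.1, 0.7, 0.1]
finger_gap: 0.994
gripper_force: 0.0
t 1.45 tcp [0.4503 0.3889 0.3034] rot [[-0.968, 0.25, -0.001], [0.25, 0.968, -0.0], [0.001, -0.0, -1.0]] F [-0.85 -0.79 -0.81]
tool cm [ 0.11 -0.   13.34]
[322.95756743 196.1937829 ]
[157.45145307 264.10586092]
```

View pics/w2.png

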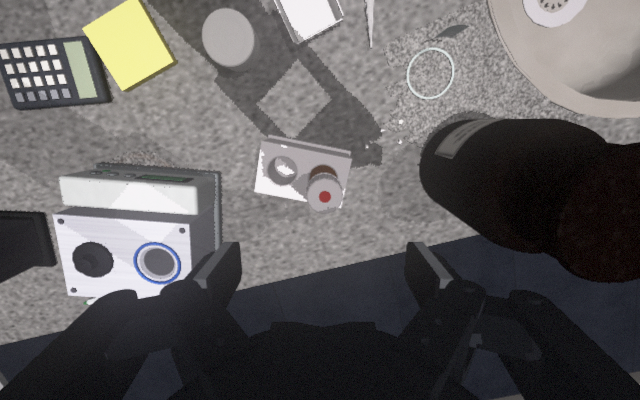

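The wrist view confirms the estimates: red spot at (325,197) against a predicted (323,196), and blue ring at (158,263) against (157,264). I'll descend and grip.

```bash
python3 -m inch '[{"dx":0.1,"dy":0,"dz":3,"wx":0,"wy":0,"wz":0},{"dx":0,"dy":0,"dz":3,"wx":0,"wy":0,"wz":0},{"dx":0,"dy":0,"dz":3,"wx":0,"wy":0,"wz":0},{"dx":0,"dy":0,"dz":2,"wx":0,"wy":0,"wz":0},{"dx":0,"dy":0,"dz":1.5,"wx":0,"wy":0,"wz":0},{"dx":0,"dy":0,"dz":0.7,"wx":0,"wy":0,"wz":0},{"dx":0,"dy":0,"dz":0,"wx":0,"wy":0,"wz":0},{"dx":0,"dy":0,"dz":0,"wx":0,"wy":0,"wz":0}]' 1 30; python3 -c "
from h import *
to([.4491,.3891,.116+.054])"; python3 -m inch '[{"dx":0,"dy":0,"dz":0,"wx":0,"wy":0,"wz":0},{"dx":0,"dy":0,"dz":0,"wx":0,"wy":0,"wz":0},{"dx":0,"dy":0,"dz":0,"wx":0,"wy":0,"wz":0},{"dx":0,"dy":0,"dz":0,"wx":0,"wy":0,"wz":0},{"dx":0,"dy":0,"dz":0,"wx":0,"wy":0,"wz":0},{"dx":0,"dy":0,"dz":0,"wx":0,"wy":0,"wz":0}]' 0.2 30;python3 -c "
from h import *
to([.4491,.3891,.116+.054])"
```

```text
t: 2.45
tcp_pos: [0.4488, 0.3901, 0.1727]
tool_rot: [0.125, 0.992, 0.0, 0.001]
force: [0.4, 0.1, 0.5]
finger_gap: 1.001
gripper_force: 0.0
t 2.45 tcp [0.4488 0.3901 0.1727] rot [[-0.969, 0.247, 0.001], [0.247, 0.969, 0.001], [-0.001, 0.001, -1.0]] F [0.37 0.1  0.54]
tool cm [-0.05 -0.09  0.27]
t: 3.2
tcp_pos: [0.4486, 0.3899, 0.1722]
tool_rot: [0.125, 0.992, 0.0, 0.0]
force: [0.2, 0.4, 3.0]
finger_gap: 0.379
gripper_force: 30.2
t 3.2 tcp [0.4486 0.3899 0.1722] rot [[-0.969, 0.247, 0.0], [0.247, 0.969, 0.0], [-0.0, 0.0, -1.0]] F [0.19 0.36 2.99]
tool cm [-0.07 -0.06  0.22]
```

```bash
python3 -m inch '[{"dx":0,"dy":0,"dz":-0.5,"wx":0,"wy":0,"wz":0},{"dx":0,"dy":0,"dz":-1,"wx":0,"wy":0,"wz":0},{"dx":0,"dy":0,"dz":-2,"wx":0,"wy":0,"wz":0},{"dx":0,"dy":0,"dz":-2.5,"wx":0,"wy":0,"wz":0},{"dx":0,"dy":0,"dz":-2.5,"wx":0,"wy":0,"wz":0},{"dx":0,"dy":0,"dz":-2,"wx":0,"wy":0,"wz":0},{"dx":0,"dy":0,"dz":-1.0,"wx":0,"wy":0,"wz":0}]'; python3 -m inch '[{"dx":-0.6,"dy":-1.2,"dz":0,"wx":0,"wy":0,"wz":0},{"dx":-1.2,"dy":-2.4,"dz":0,"wx":0,"wy":0,"wz":0},{"dx":-1.5,"dy":-3.2,"dz":0,"wx":0,"wy":0,"wz":0},{"dx":-1.6,"dy":-3.2,"dz":0,"wx":0,"wy":0,"wz":0},{"dx":-1.6,"dy":-3.2,"dz":0,"wx":0,"wy":0,"wz":0},{"dx":-1.4,"dy":-3,"dz":0,"wx":0,"wy":0,"wz":0},{"dx":-1,"dy":-2.1,"dz":0,"wx":0,"wy":0,"wz":0},{"dx":-0.4,"dy":-0.9,"dz":0,"wx":0,"wy":0,"wz":0},{"dx":0,"dy":0,"dz":0,"wx":0,"wy":0,"wz":0},{"dx":0,"dy":0,"dz":0,"wx":0,"wy":0,"wz":0}]'
python3 - <<'E'
from h import *
to([.4921,.1797,.25])
W=eyes.snapshot("wrist");K,Rc,t=P("wrist");S=eyes.snapshot("scene");T=eyes.snapshot("top")
cv2.imwrite("pics/v3.png",np.hstack([cv2.resize(S[80:240,250:410],(480,480)),cv2.resize(W[120:360:,180:340],(320,480))])[:,:,::-1])
def red(im,b): return mask(im,(0,110,80),(6,255,255),b)|mask(im,(172,110,80),(180,255,255),b)
r=cen(red(W,(200,100,440,300)));print(r)
E
```

```text
t: 4.08
tcp_pos: [0.4487, 0.39, 0.2885]
tool_rot: [0.125, 0.992, 0.001, 0.001]
force: [-0.4, 0.5, -0.7]
finger_gap: 0.372
gripper_force: 29.8
t: 5.32
tcp_pos: [0.4908, 0.1813, 0.2867]
tool_rot: [0.124, 0.992, 0.0, -0.0]
force: [-0.1, -0.4, -0.8]
finger_gap: 0.379
gripper_force: 29.9
t 5.33 tcp [0.4908 0.1813 0.2867] rot [[-0.969, 0.247, -0.001], [0.247, 0.969, 0.0], [0.001, 0.0, -1.0]] F [-0.13 -0.41 -0.76]
tool cm [-0.17 -0.12  3.67]
(array([322.84972678, 279.6420765 ]), 366, (np.int64(312), np.int64(270), np.int64(334), np.int64(289)))
```

View pics/v3.png

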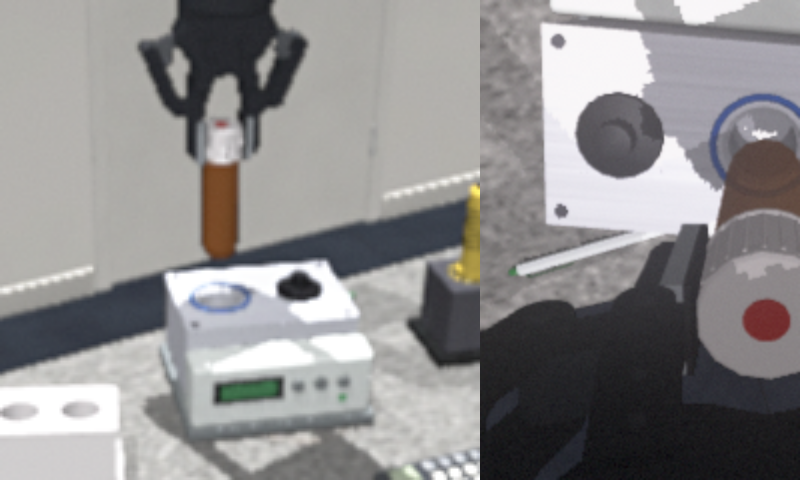

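The scene crop shows the tube held vertically above the blue ring, and the wrist crop shows the red spot and ring. I'll measure both with the same cameras.

Run:
```python
from h import *
s=sense();z=s["tcp_pos"][2];c=P("wrist")
W=eyes.snapshot("wrist");S=eyes.snapshot("scene")
def red(im,b): return mask(im,(0,110,80),(6,255,255),b)|mask(im,(172,110,80),(180,255,255),b)
r=cen(red(W,(200,200,440,330)));p=onz("w",r[0],z-.042,c);print("spot",p)
b=mask(W,(100,100,50),(130,255,255),(230,120,420,260));print(cen(b))
pts=np.argwhere(b)[:,::-1];g=np.array([onz("w",q,.085,c)[:2] for q in pts])
from scipy.optimize import least_squares
f=least_squares(lambda v:np.hypot(*(g-v[:2]).T)-v[2],[.49,.18,.02],loss="soft_l1",f_scale=.001);print("ring",f.x,np.std(f.fun))
print("tcp",s["tcp_pos"]);R=Ro.from_quat(s["tool_rot"]).as_matrix()
for tgt in(f.x[:2],(.4921,.1797)): print("move cm",(R.T@np.r_[np.array(tgt)-p[:2],0]*100).round(2))
# tube tilt: amber silhouette in scene
m=mask(S,(3,90,40),(20,255,255),(300,120,345,170));
for v in range(135,165,5):
    x=np.nonzero(m[v])[0];print(v,x.min() if len(x) else None,x.max() if len(x) else None)
K,Rc,t=P("scene")
for h in(0,.04,.08,.12): q=K@(Rc@np.array([*p[:2],z-.162+h])+t);print(q[:2]/q[2])
```

```text
spot [0.49294078 0.18094337 0.24485691]
(array([323.65811966, 181.50854701]), 234, (np.int64(296), np.int64(167), np.int64(347), np.int64(208)))
ring [0.49332914 0.17873163 0.02539287] 0.0006861523465862113
tcp [0.49085861 0.18153386 0.28685691]
move cm [-0.09 -0.2  -0.  ]
move cm [ 0.05 -0.14 -0.  ]
135 318 328
140 318 328
145 318 328
150 318 328
155 318 328
160 318 327
[321.87072732 165.12460249]
[322.16784851 150.95918607]
[322.47704    136.21831159]
[322.79905255 120.86618577]
```

```bash
python3 -m inch '[{"dx":-0.03,"dy":-0.17,"dz":0.8,"wx":0,"wy":0,"wz":0},{"dx":0,"dy":0,"dz":1.2,"wx":0,"wy":0,"wz":0},{"dx":0,"dy":0,"dz":1.0,"wx":0,"wy":0,"wz":0},{"dx":0,"dy":0,"dz":0.6,"wx":0,"wy":0,"wz":0},{"dx":0,"dy":0,"dz":0.4,"wx":0,"wy":0,"wz":0},{"dx":0,"dy":0,"dz":0.4,"wx":0,"wy":0,"wz":0},{"dx":0,"dy":0,"dz":0.4,"wx":0,"wy":0,"wz":0},{"dx":0,"dy":0,"dz":0.4,"wx":0,"wy":0,"wz":0},{"dx":0,"dy":0,"dz":0.4,"wx":0,"wy":0,"wz":0}]'; python3 -m inch '[{"dx":0,"dy":0,"dz":0.4,"wx":0,"wy":0,"wz":0},{"dx":0,"dy":0,"dz":0.5,"wx":0,"wy":0,"wz":0},{"dx":0,"dy":0,"dz":0.5,"wx":0,"wy":0,"wz":0}]'
```

```text
t: 6.7
tcp_pos: [0.491, 0.1791, 0.2308]
tool_rot: [0.125, 0.992, 0.0, 0.0]
force: [-0.4, 0.6, -0.6]
finger_gap: 0.374
gripper_force: 29.9
t: 7.08
tcp_pos: [0.491, 0.179, 0.2166]
tool_rot: [0.125, 0.992, -0.0, 0.0]
force: [-0.3, 0.1, 0.2]
finger_gap: 0.375
gripper_force: 29.9
```

```bash
python3 -m inch '[{"dx":0,"dy":0,"dz":0.5,"wx":0,"wy":0,"wz":0},{"dx":0,"dy":0,"dz":0.5,"wx":0,"wy":0,"wz":0},{"dx":0,"dy":0,"dz":0.5,"wx":0,"wy":0,"wz":0},{"dx":0,"dy":0,"dz":0.5,"wx":0,"wy":0,"wz":0},{"dx":0,"dy":0,"dz":0.5,"wx":0,"wy":0,"wz":0},{"dx":0,"dy":0,"dz":0.4,"wx":0,"wy":0,"wz":0},{"dx":0,"dy":0,"dz":0.3,"wx":0,"wy":0,"wz":0},{"dx":0,"dy":0,"dz":0.2,"wx":0,"wy":0,"wz":0}]'; python3 -m inch '[{"dx":0,"dy":0,"dz":0.1,"wx":0,"wy":0,"wz":0},{"dx":0,"dy":0,"dz":0.1,"wx":0,"wy":0,"wz":0},{"dx":0,"dy":0,"dz":0,"wx":0,"wy":0,"wz":0}]'
```

```text
t: 8.07
tcp_pos: [0.491, 0.179, 0.1827]
tool_rot: [0.125, 0.992, -0.0, -0.0]
force: [0.6, -0.2, -1.1]
finger_gap: 0.378
gripper_force: 29.9
t: 8.45
tcp_pos: [0.491, 0.1791, 0.1809]
tool_rot: [0.125, 0.992, 0.0, 0.0]
force: [-0.4, 0.8, -0.7]
finger_gap: 0.378
gripper_force: 29.9
```

```bash
python3 -m inch '[{"dx":0,"dy":0,"dz":0.1,"wx":0,"wy":0,"wz":0},{"dx":0,"dy":0,"dz":0.1,"wx":0,"wy":0,"wz":0},{"dx":0,"dy":0,"dz":0,"wx":0,"wy":0,"wz":0}]';  python3 -m inch '[{"dx":0,"dy":0,"dz":0.1,"wx":0,"wy":0,"wz":0},{"dx":0,"dy":0,"dz":0,"wx":0,"wy":0,"wz":0}]'; python3 -m inch '[{"dx":0,"dy":0,"dz":0.05,"wx":0,"wy":0,"wz":0},{"dx":0,"dy":0,"dz":0,"wx":0,"wy":0,"wz":0}]'
```

```text
t: 8.82
tcp_pos: [0.4909, 0.1791, 0.1788]
tool_rot: [0.125, 0.992, -0.0, -0.0]
force: [0.7, 0.6, -0.9]
finger_gap: 0.378
gripper_force: 29.9
t: 9.07
tcp_pos: [0.4909, 0.1791, 0.1778]
tool_rot: [0.125, 0.992, -0.0, -0.0]
force: [0.3, 0.6, -1.8]
finger_gap: 0.373
gripper_force: 29.9
t: 9.32
tcp_pos: [0.491, 0.1791, 0.1774]
tool_rot: [0.125, 0.992, 0.0, 0.0]
force: [0.2, -0.2, -0.6]
finger_gap: 0.376
gripper_force: 29.9
```

```bash
for i in 1; do python3 -m inch '[{"dx":0,"dy":0,"dz":0.05,"wx":0,"wy":0,"wz":0},{"dx":0,"dy":0,"dz":0,"wx":0,"wy":0,"wz":0}]'; done;  python3 -m inch '[{"dx":0,"dy":0,"dz":0.05,"wx":0,"wy":0,"wz":0},{"dx":0,"dy":0,"dz":0,"wx":0,"wy":0,"wz":0}]'
```

```text
t: 9.57
tcp_pos: [0.4911, 0.1791, 0.1772]
tool_rot: [0.125, 0.992, 0.0, 0.0]
force: [0.2, -0.1, 2.7]
finger_gap: 0.374
gripper_force: 30.2
t: 9.82
tcp_pos: [0.4913, 0.179, 0.1771]
tool_rot: [0.125, 0.992, 0.0, 0.001]
force: [-0.2, 0.0, 7.1]
finger_gap: 0.381
gripper_force: 30.6
```

Contact came at the expected height for a tube fully home. I'll back off slightly, release with a partial opening, and rise.

```bash
python3 -m inch '[{"dx":0,"dy":0,"dz":-0.1,"wx":0,"wy":0,"wz":0},{"dx":0,"dy":0,"dz":0,"wx":0,"wy":0,"wz":0}]' && python3 -m inch '[{"dx":0,"dy":0,"dz":0,"wx":0,"wy":0,"wz":0},{"dx":0,"dy":0,"dz":0,"wx":0,"wy":0,"wz":0},{"dx":0,"dy":0,"dz":0,"wx":0,"wy":0,"wz":0},{"dx":0,"dy":0,"dz":0,"wx":0,"wy":0,"wz":0}]' 0.6 30 && python3 -m inch '[{"dx":0,"dy":0,"dz":-0.5,"wx":0,"wy":0,"wz":0},{"dx":0,"dy":0,"dz":-1,"wx":0,"wy":0,"wz":0},{"dx":0,"dy":0,"dz":-2.5,"wx":0,"wy":0,"wz":0},{"dx":0,"dy":0,"dz":-3.5,"wx":0,"wy":0,"wz":0},{"dx":0,"dy":0,"dz":-3,"wx":0,"wy":0,"wz":0},{"dx":0,"dy":0,"dz":-1.5,"wx":0,"wy":0,"wz":0},{"dx":0,"dy":0,"dz":0,"wx":0,"wy":0,"wz":0}]'
python3 - <<'E'
from h import *
to([.4346,-.0607,.123+.054])
s=sense();c=P("wrist");W=eyes.snapshot("wrist");S=eyes.snapshot("scene")
def red(im,b): return mask(im,(0,110,80),(6,255,255),b)|mask(im,(172,110,80),(180,255,255),b)
r=cen(red(W,(200,100,440,330)));print(r,onz("w",r[0],.135,c))
rs=cen(red(S,(305,140,340,190)));print(rs,tri(ray("w",r[0],c),ray("scene",rs[0])))
E
```

```text
t: 10.07
tcp_pos: [0.4909, 0.1791, 0.1773]
tool_rot: [0.125, 0.992, 0.0, -0.0]
force: [-0.1, -0.0, 0.4]
finger_gap: 0.376
gripper_force: 30.0
t: 10.58
tcp_pos: [0.491, 0.179, 0.1774]
tool_rot: [0.125, 0.992, -0.0, -0.0]
force: [-0.1, -1.2, 0.0]
finger_gap: 0.603
gripper_force: 0.0
t: 11.45
tcp_pos: [0.4913, 0.1792, 0.2985]
tool_rot: [0.125, 0.992, 0.0, 0.001]
force: [-0.4, -0.4, -0.3]
finger_gap: 0.601
gripper_force: 0.0
t 11.45 tcp [0.4913 0.1792 0.2985] rot [[-0.969, 0.247, 0.003], [0.247, 0.969, 0.0], [-0.002, 0.001, -1.0]] F [-0.45 -0.44 -0.35]
tool cm [ -0.4  -24.65  12.13]
(array([326.29213483, 204.84269663]), 89, (np.int64(321), np.int64(200), np.int64(331), np.int64(210))) [0.49644804 0.18101501 0.135     ]
(array([322., 161.]), 1, (np.int64(322), np.int64(161), np.int64(322), np.int64(161))) (array([0.49570308, 0.180256  , 0.13548764]), np.float64(0.001964233647429831))
```

```bash
python3 -m inch '[{"dx":0,"dy":-1.5,"dz":0,"wx":0,"wy":0,"wz":0},{"dx":0,"dy":-3,"dz":0,"wx":0,"wy":0,"wz":0},{"dx":0,"dy":-4,"dz":0,"wx":0,"wy":0,"wz":0},{"dx":0,"dy":-4.2,"dz":0,"wx":0,"wy":0,"wz":0},{"dx":-0.1,"dy":-4.2,"dz":0,"wx":0,"wy":0,"wz":0},{"dx":-0.1,"dy":-4,"dz":0,"wx":0,"wy":0,"wz":0},{"dx":-0.2,"dy":-2.5,"dz":0,"wx":0,"wy":0,"wz":0},{"dx":0,"dy":-1.2,"dz":0,"wx":0,"wy":0,"wz":0},{"dx":0,"dy":0,"dz":0,"wx":0,"wy":0,"wz":0},{"dx":0,"dy":0,"dz":0,"wx":0,"wy":0,"wz":0}]'
python3 - <<'E'
from h import *
to([.4346,-.0607,.123+.054])
c=P("wrist");W=eyes.snapshot("wrist");np.save("pics/w4.npy",W)
K,Rc,t=c
for z in(.162,.081): q=K@(Rc@np.array([.4346,-.0607,z])+t);print(q[:2]/q[2])
cv2.imwrite("pics/w4.png",W[:,:,::-1])
T=eyes.snapshot("top");S=eyes.snapshot("scene")
def red(im,b): return mask(im,(0,110,80),(6,255,255),b)|mask(im,(172,110,80),(180,255,255),b)
a=cen(red(T,(325,125,365,165)));print("spot top",a,onz("top",a[0],.135))
b=cen(red(S,(305,140,340,190)));print("spot scene",b,onz("scene",b[0],.135))
E
```

```text
t: 12.8
tcp_pos: [0.4339, -0.0597, 0.2972]
tool_rot: [0.124, 0.992, 0.0, -0.0]
force: [0.4, -0.3, -0.5]
finger_gap: 0.599
gripper_force: 0.0
t 12.8 tcp [ 0.4339 -0.0597  0.2972] rot [[-0.969, 0.247, -0.001], [0.247, 0.969, 0.001], [0.001, 0.0, -1.0]] F [ 0.44 -0.35 -0.51]
tool cm [-0.11 -0.09 12.02]
[321.83759951 211.86735624]
[322.10917224 187.58889395]
spot top (array([345. , 139.2]), 10, (np.int64(344), np.int64(138), np.int64(346), np.int64(141))) [0.49621228 0.18149806 0.135     ]h.py:18: RuntimeWarning: Mean of empty slice.
  y,x=np.nonzero(m);return np.array([x.mean(),y.mean()]),len(x),(x.min(),y.min(),x.max(),y.max())
  ret = ret.dtype.type(ret / rcount)
Traceback (most recent call last):
  File "h.py", line 18, in cen
    y,x=np.nonzero(m);return np.array([x.mean(),y.mean()]),len(x),(x.min(),y.min(),x.max(),y.max())
                                                                   ~~~~~^^
ValueError: zero-size array to reduction operation minimum which has no identity
```

View pics/w4.png

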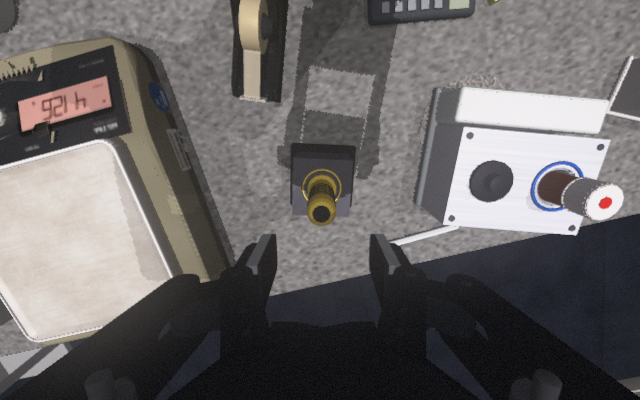

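The wrist view shows the probe top at (321,213), against a predicted (322,212). The tube stands home in the blue-ringed well, leaning slightly, with its spot at (605,203). The scale is clear of the fingers, so I'll descend.

```bash
python3 -m inch '[{"dx":-0.05,"dy":-0.1,"dz":1.5,"wx":0,"wy":0,"wz":0},{"dx":0,"dy":0,"dz":2.5,"wx":0,"wy":0,"wz":0},{"dx":0,"dy":0,"dz":3,"wx":0,"wy":0,"wz":0},{"dx":0,"dy":0,"dz":2.5,"wx":0,"wy":0,"wz":0},{"dx":0,"dy":0,"dz":1.5,"wx":0,"wy":0,"wz":0},{"dx":0,"dy":0,"dz":1,"wx":0,"wy":0,"wz":0},{"dx":0,"dy":0,"dz":0,"wx":0,"wy":0,"wz":0},{"dx":0,"dy":0,"dz":0,"wx":0,"wy":0,"wz":0}]'; python3 -m inch '[{"dx":0,"dy":0,"dz":0,"wx":0,"wy":0,"wz":0},{"dx":0,"dy":0,"dz":0,"wx":0,"wy":0,"wz":0},{"dx":0,"dy":0,"dz":0,"wx":0,"wy":0,"wz":0},{"dx":0,"dy":0,"dz":0,"wx":0,"wy":0,"wz":0},{"dx":0,"dy":0,"dz":0,"wx":0,"wy":0,"wz":0},{"dx":0,"dy":0,"dz":0,"wx":0,"wy":0,"wz":0}]' 0 50
```

```text
t: 13.95
tcp_pos: [0.4346, -0.0614, 0.1778]
tool_rot: [0.124, 0.992, -0.0, 0.001]
force: [0.9, -0.1, -0.2]
finger_gap: 0.601
gripper_force: 0.0
t: 14.7
tcp_pos: [0.4346, -0.0614, 0.1781]
tool_rot: [0.125, 0.992, -0.0, 0.001]
force: [-0.1, 1.1, 6.1]
finger_gap: 0.268
gripper_force: 48.9
```

```bash
python3 -m inch '[{"dx":0,"dy":0,"dz":-0.5,"wx":0,"wy":0,"wz":0},{"dx":0,"dy":0,"dz":-1,"wx":0,"wy":0,"wz":0},{"dx":0,"dy":0,"dz":-2,"wx":0,"wy":0,"wz":0},{"dx":0,"dy":0,"dz":-2.5,"wx":0,"wy":0,"wz":0},{"dx":0,"dy":0,"dz":-2.5,"wx":0,"wy":0,"wz":0},{"dx":0,"dy":0,"dz":-2.5,"wx":0,"wy":0,"wz":0},{"dx":0,"dy":0,"dz":-2.5,"wx":0,"wy":0,"wz":0},{"dx":0,"dy":0,"dz":-1.5,"wx":0,"wy":0,"wz":0},{"dx":0,"dy":0,"dz":0,"wx":0,"wy":0,"wz":0}]'; python3 -c "
from h import *
to([.4962,.181,.328])"
```

```text
t: 15.82
tcp_pos: [0.4346, -0.0615, 0.3287]
tool_rot: [0.125, 0.992, -0.0, 0.002]
force: [-0.1, 0.5, -0.9]
finger_gap: 0.265
gripper_force: 48.9
t 15.82 tcp [ 0.4346 -0.0615  0.3287] rot [[-0.969, 0.247, 0.003], [0.247, 0.969, -0.001], [-0.003, -0.001, -1.0]] F [-0.1   0.48 -0.87]
tool cm [2.000e-02 2.502e+01 6.000e-02]
```

```bash
python3 -m inch '[{"dx":0,"dy":1.2,"dz":0,"wx":0,"wy":0,"wz":0},{"dx":0,"dy":2.8,"dz":0,"wx":0,"wy":0,"wz":0},{"dx":0,"dy":4,"dz":0,"wx":0,"wy":0,"wz":0},{"dx":0,"dy":4.5,"dz":0,"wx":0,"wy":0,"wz":0},{"dx":0,"dy":4.5,"dz":0,"wx":0,"wy":0,"wz":0},{"dx":0,"dy":4,"dz":0,"wx":0,"wy":0,"wz":0},{"dx":0,"dy":2.8,"dz":0,"wx":0,"wy":0,"wz":0},{"dx":0,"dy":1.2,"dz":0,"wx":0,"wy":0,"wz":0},{"dx":0,"dy":0,"dz":0,"wx":0,"wy":0,"wz":0},{"dx":0,"dy":0,"dz":0,"wx":0,"wy":0,"wz":0}]'
python3 - <<'E'
from h import *
to([.4962,.181,.135+.159])
c=P("wrist");W=eyes.snapshot("wrist");S=eyes.snapshot("scene");np.save("pics/w5.npy",W);np.save("pics/s5.npy",S)
K,Rc,t=c;q=K@(Rc@np.array([.4962,.181,.135])+t);print("spot wrist pred",q[:2]/q[2])
s=sense()["tcp_pos"];q=K@(Rc@np.array([s[0],s[1],s[2]-.159])+t);print("tip wrist pred",q[:2]/q[2])
cv2.imwrite("pics/v5.png",np.hstack([cv2.resize(S[90:210,270:370],(400,480),interpolation=2),cv2.resize(W[130:280,260:385],(400,480),interpolation=2)])[:,:,::-1])
E
```

```text
t: 17.08
tcp_pos: [0.4956, 0.1801, 0.327]
tool_rot: [0.125, 0.992, -0.0, -0.001]
force: [-0.4, -0.3, -0.9]
finger_gap: 0.272
gripper_force: 49.1
t 17.07 tcp [0.4956 0.1801 0.327 ] rot [[-0.969, 0.248, -0.001], [0.248, 0.969, -0.001], [0.001, -0.001, -1.0]] F [-0.43 -0.29 -0.94]
tool cm [-0.04  0.1   3.3 ]
spot wrist pred [324.18302947 192.75204345]
tip wrist pred [322.96079885 202.42782519]
```

View pics/v5.png

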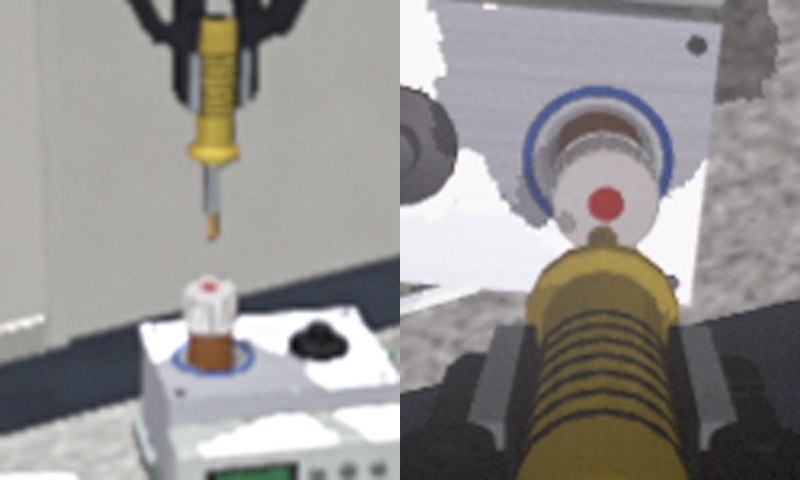

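The scene crop shows the probe upright above the cap. In the wrist crop the brass tip is at (323,202), as predicted, and the red spot at about (324.4,193.7).

Run:
```python
from h import *
c=P("wrist");W=np.load("pics/w5.npy");S=np.load("pics/s5.npy")
def red(im,b): return mask(im,(0,110,80),(6,255,255),b)|mask(im,(172,110,80),(180,255,255),b)
r=cen(red(W,(300,175,345,201)));p=onz("w",r[0],.135,c);print(r,p)
s=sense();z=s["tcp_pos"][2]-.159
tw=onz("w",(323.1,201.6),z,c);ts,e=tri(ray("w",(323.1,201.6),c),ray("scene",(323,149)));print("tip",tw,ts,e,"exp",s["tcp_pos"][:2],z)
R=Ro.from_quat(s["tool_rot"]).as_matrix()
print("tip->spot cm",(R.T@np.r_[p[:2]-tw[:2],0]*100).round(2))
rs=cen(mask(S,(0,70,80),(8,255,255),(315,155,330,168))|mask(S,(172,70,80),(180,255,255),(315,155,330,168)));print("scene spot",rs,onz("scene",rs[0],.135),"scene tip",onz("scene",(323,149),z))
# axis tilt in scene: handle centre per row vs vertical
m=mask(S,(15,80,50),(40,255,255),(310,90,340,135))
for v in (96,104,112,120): x=np.nonzero(m[v])[0];print(v,(x.min()+x.max())/2)
K,Rc,t=P("scene")
for h in(.06,.08,.12,.14): q=K@(Rc@np.array([*tw[:2],z+h])+t);print((q[:2]/q[2]).round(1))
```

```text
(array([324.07692308, 193.33333333]), 78, (np.int64(319), np.int64(189), np.int64(329), np.int64(198))) [0.4971822 0.1805971 0.135    ]
tip [0.4956019  0.18001822 0.16832184] [0.49455326 0.17907128 0.1693921 ] 0.002519636399998683 exp [0.49586703 0.17988748] 0.1683218396646112
tip->spot cm [-0.14  0.1  -0.  ]
scene spot (array([322.  , 161.25]), 4, (np.int64(321), np.int64(161), np.int64(323), np.int64(162))) [0.49453685 0.17981561 0.135     ] scene tip [0.49560983 0.17694518 0.16832184]
96 324.5
104 324.5
112 324.5
120 323.0
[322.4 126.9]
[322.6 119.1]
[322.9 103.1]
[323.1  94.8]
```

```bash
python3 -m inch '[{"dx":-0.1,"dy":0.1,"dz":0.5,"wx":0,"wy":0,"wz":0},{"dx":0,"dy":0,"dz":0.7,"wx":0,"wy":0,"wz":0},{"dx":0,"dy":0,"dz":0.7,"wx":0,"wy":0,"wz":0},{"dx":0,"dy":0,"dz":0.5,"wx":0,"wy":0,"wz":0},{"dx":0,"dy":0,"dz":0.3,"wx":0,"wy":0,"wz":0},{"dx":0,"dy":0,"dz":0.2,"wx":0,"wy":0,"wz":0},{"dx":0,"dy":0,"dz":0,"wx":0,"wy":0,"wz":0}]'
python3 - <<'E'
from h import *
to([.4968,.181,.135+.159])
c=P("wrist");W=eyes.snapshot("wrist");S=eyes.snapshot("scene");np.save("pics/w6.npy",W);np.save("pics/s6.npy",S)
cv2.imwrite("pics/v6.png",np.hstack([cv2.resize(S[120:180,300:350],(400,480),interpolation=2),cv2.resize(W[160:235,290:353],(400,480),interpolation=2)])[:,:,::-1])
E
```

```text
t: 18.05
tcp_pos: [0.4973, 0.1816, 0.2983]
tool_rot: [0.125, 0.992, -0.0, -0.0]
force: [0.6, 0.1, 0.4]
finger_gap: 0.271
gripper_force: 49.1
t 18.05 tcp [0.4973 0.1816 0.2983] rot [[-0.969, 0.247, -0.0], [0.247, 0.969, -0.0], [0.0, -0.0, -1.0]] F [0.57 0.1  0.41]
tool cm [ 0.03 -0.07  0.43]
```

View pics/v6.png

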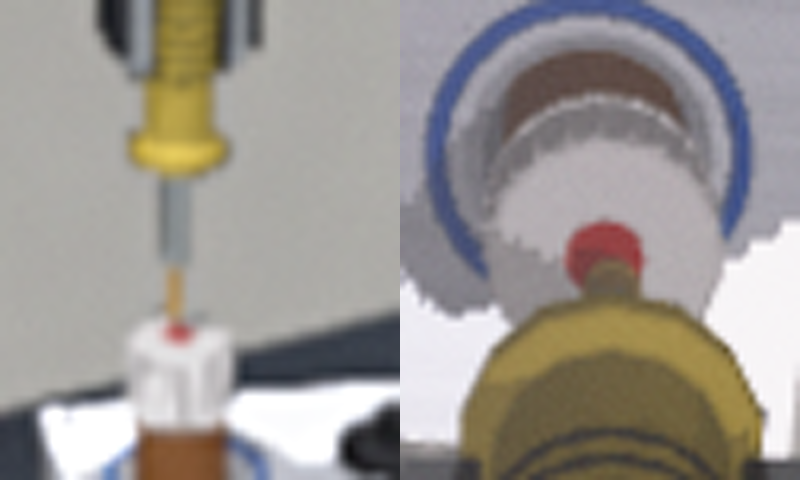

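The scene crop shows the point just above the red spot. The wrist crop shows it about 1 mm to the right of the spot's centre (612 against 605 in the crop). I'll measure the fore-aft offset from the edges.

Run:
```python
from h import *
c=P("wrist");K,Rc,t=c;s=sense();tc=s["tcp_pos"]
a=np.linspace(0,6.28,90)
def circ(p,r):
    q=(K@(Rc@np.c_[p[0]+r*np.cos(a),p[1]+r*np.sin(a),np.full(90,p[2])].T+t[:,None]));q=(q[:2]/q[2]);q=(q-np.array([[290],[160]]))*[[400/63],[6.4]];return q.min(1).round(0)+[400,0],q.max(1).round(0)+[400,0]
for p in((.4968,.181,.135),(.4973,.1816,.135),(.4958,.181,.135)): print("spot",p,circ(p,.0055))
for z in(.139,.1395): print("tip",circ((tc[0],tc[1],z),.004))
```

```text
spot (0.4968, 0.181, 0.135) (array([564., 216.]), array([644., 293.]))
spot (0.4973, 0.1816, 0.135) (array([569., 218.]), array([649., 296.]))
spot (0.4958, 0.181, 0.135) (array([562., 209.]), array([642., 287.]))
tip (array([580., 237.]), array([639., 294.]))
tip (array([580., 238.]), array([639., 296.]))
```

```bash
python3 -m inch '[{"dx":0.1,"dy":-0.05,"dz":0,"wx":0,"wy":0,"wz":0},{"dx":0.1,"dy":-0.05,"dz":0.1,"wx":0,"wy":0,"wz":0},{"dx":0,"dy":0,"dz":0.2,"wx":0,"wy":0,"wz":0},{"dx":0,"dy":0,"dz":0,"wx":0,"wy":0,"wz":0}]'
cat > m.py <<'E'
from h import *
c=P("wrist");K,Rc,t=c
W=eyes.snapshot("wrist");np.save("pics/w7.npy",W)
def red(im,b): return mask(im,(0,110,60),(7,255,255),b)|mask(im,(172,110,60),(180,255,255),b)
m=red(W,(305,180,345,210))
h=cv2.cvtColor(W,cv2.COLOR_RGB2HSV)
for v in range(188,212): print(v,"".join("R" if m[v,u] else("b" if 10<h[v,u,0]<35 and h[v,u,1]>70 else ".") for u in range(308,342)))
to([.4975,.181,.294])
a=np.linspace(0,6.28,90)
def circ(p,r):
    q=(K@(Rc@np.c_[p[0]+r*np.cos(a),p[1]+r*np.sin(a),np.full(90,p[2])].T+t[:,None]));q=q[:2]/q[2];return q.min(1).round(1),q.max(1).round(1)
print("spot",circ((.4975,.181,.135),.0055))
E
python3 m.py
```

```text
t: 18.65
tcp_pos: [0.495, 0.1811, 0.2952]
tool_rot: [0.125, 0.992, -0.0, -0.0]
force: [-0.5, -0.6, -0.5]
finger_gap: 0.268
gripper_force: 49.1
188 ..................................
189 ..................................
190 ..................................
191 ..................................
192 ..................................
193 ..................................
194 ..................................
195 ..................................
196 ..................................
197 ..................................
198 ..............RRR.................
199 ............RRRRRRR...............
200 ...........RRRRRRRRR..............
201 ...........R.bbbbbRRR.............
202 ..........R.bbbbbbbRR.............
203 ...........bbbbbbbb.R.............
204 ...........b....bbb.R.............
205 ...........b......b.R.............
206 ..........bbbbbbbbbb..............
207 ........bbbbbbbbbbbbbbbb..........
208 ....bbbbbbbbbbbbbbbbbbbbbbb.......
209 ...bbbbbbbbbbbbbbbbbbbbbbbbb......
210 ..bbbbbbbbbbbbbbbbbbbbbbbbbbb.....
211 .bbbbbbbbbbbbbbbbbbbbbbbbbbbbbb...
t 18.7 tcp [0.4951 0.1811 0.2953] rot [[-0.969, 0.247, -0.0], [0.247, 0.969, -0.0], [0.0, -0.0, -1.0]] F [-0.28  0.39 -1.27]
tool cm [-0.24  0.05  0.13]
spot (array([317.3, 198.1]), array([330. , 210.3]))
```

```bash
python3 -m inch '[{"dx":0.03,"dy":0,"dz":0.1,"wx":0,"wy":0,"wz":0},{"dx":0,"dy":0,"dz":0.1,"wx":0,"wy":0,"wz":0},{"dx":0,"dy":0,"dz":0.1,"wx":0,"wy":0,"wz":0},{"dx":0,"dy":0,"dz":0.1,"wx":0,"wy":0,"wz":0},{"dx":0,"dy":0,"dz":0.1,"wx":0,"wy":0,"wz":0},{"dx":0,"dy":0,"dz":0.1,"wx":0,"wy":0,"wz":0},{"dx":0,"dy":0,"dz":0,"wx":0,"wy":0,"wz":0},{"dx":0,"dy":0,"dz":0,"wx":0,"wy":0,"wz":0}]'
cat > f.py <<'E'
from h import *
F=[];Z=[]
for i in range(16):
    eyes.snapshot("scene");s=sense();F.append(s["force"]);Z.append(s["tcp_pos"])
print("F",np.mean(F,0).round(2),"+-",(np.std(F,0)/4).round(2),"tcp",np.mean(Z,0).round(4),"t",s["t"])
E
python3 f.py
```

```text
t: 19.7
tcp_pos: [0.4949, 0.1812, 0.2895]
tool_rot: [0.125, 0.992, 0.0, 0.0]
force: [-0.6, 0.6, 0.8]
finger_gap: 0.267
gripper_force: 49.2
F [0.05 0.16 1.15] +- [0.12 0.09 0.09] tcp [0.4949 0.1812 0.2894] t 20.5
```

```bash
python3 -m inch '[{"dx":0,"dy":0,"dz":0.09,"wx":0,"wy":0,"wz":0},{"dx":0,"dy":0,"dz":0.08,"wx":0,"wy":0,"wz":0},{"dx":0,"dy":0,"dz":0,"wx":0,"wy":0,"wz":0},{"dx":0,"dy":0,"dz":0,"wx":0,"wy":0,"wz":0}]'; python3 f.py
python3 - <<'E'
from h import *
S=eyes.snapshot("scene");W=eyes.snapshot("wrist")
cv2.imwrite("pics/v8.png",np.hstack([cv2.resize(S[120:195,290:352],(400,480),interpolation=2),cv2.resize(W[175:235,298:348],(400,480),interpolation=2)])[:,:,::-1])
E
```

```text
t: 21.0
tcp_pos: [0.4949, 0.1812, 0.2878]
tool_rot: [0.125, 0.992, 0.0, 0.0]
force: [-0.8, -0.2, 1.7]
finger_gap: 0.268
gripper_force: 49.3
F [ 0.25 -0.02  2.02] +- [0.12 0.15 0.15] tcp [0.4948 0.1812 0.2877] t 21.8
```

View pics/v8.png

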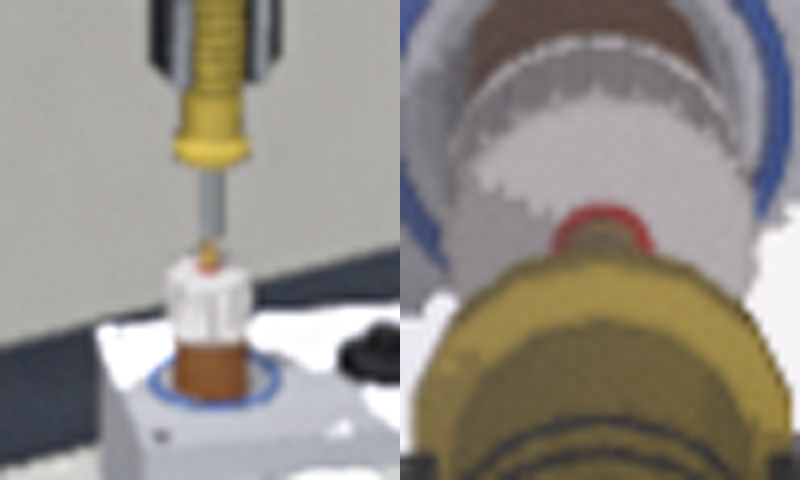

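The wrist crop shows an even red ring around the brass point, so it is centred. The spring force is about 3.0 N (2.0 N measured plus 1.0 N probe weight), which is half-way in. Handing in.

```bash
python3 -c "
from station import workorder
print(workorder.sign_off())"
```

```text
the job is handed in; nothing more can be done
None
```

The tube is fully home and released in the blue-ringed well, leaning very slightly, and the probe is held upright on the red spot with its point about half-way in (about 3 N); I handed the job in at about 22 s, with no verdict returned.

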